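# Touch shut the ring box that is ready to go

## Task

Three small ring boxes stand open on the bench and only one of them has a ring in it. With the fingertips, gently push the lid of that box fully shut over the ring and take the hand away; do not pick up or push the box away. Leave the two empty boxes standing open just as they are, and do not disturb the flux jar or the glue bottle.

Things in the scene. Friction and masses are not known exactly. Their poses are not given: they have to be found in the camera images.
- full_box: The open white ring box that holds the ring; 50 x 50 mm, lower part 20 mm high with walls 3 mm thick and a dark padded floor 14 mm above the bench; weighted base, about 0.25 kg, standing loose on the bench. Origin: centre of its underside; x points to its hinge side (roughly away from the robot), y to its left, z up.
- full_box_lid (a joint): Lid hinged on a line parallel to the box's y, 25 mm in +x of its centre and 21 mm above the bench. 0 = shut; it grows as the lid swings up and away to +x (rad, stop 1.75); near 1.5 it stands upright behind the box, about 72 mm high. Slight hinge friction (0.02 N m) keeps it where it is left: it never falls shut by itself, half a newton at the lip moves it. Starts at 1.3 to 1.6.
- full_box_lip (a point): Middle of the lid's outer edge opposite the hinge: 50 mm from the hinge line along the lid, on its outer face. The lid is 50 x 50 x 13 mm; its outer face lies 13 mm from the hinge line. Shut, the box is 34 mm high and this point lies at the top of the box's front (-x) side.
- ring: The silver ring with a small green stone, 18 x 22 x 5 mm, lying flat and loose on the padded floor of its box. Origin: centre of its underside.
- empty_box_1: An open white ring box of the same make and size, empty. Origin and axes as for the box with the ring. The three boxes stand in a row from left to right in any order, at least 100 mm from centre to centre.
- empty_box_1_lip (a point): Middle of the free outer edge of that empty box's lid, which also starts open at 1.3 to 1.6 rad.
- empty_box_2: An open white ring box of the same make and size, empty. Origin and axes as for the box with the ring. The three boxes stand in a row from left to right in any order, at least 100 mm from centre to centre.
- empty_box_2_lip (a point): Middle of the free outer edge of that empty box's lid, which also starts open at 1.3 to 1.6 rad.
- flux_jar: Stoneware flux jar with a lid and knob, 55 mm across, 60 mm high, standing loose nearer the robot than the boxes. Origin: centre of its underside.
- glue_bottle: Slim white squeeze bottle with a nozzle, 31 mm across, 94 mm high, standing loose nearer the robot than the boxes. Origin: centre of its underside.
Not all that is in view belongs to the job. What is shaped like the full_box but brown is not meant. Leave any yellow look-alike of the flux_jar alone.

How it is judged (in metres and radians):
At the end, for the whole second after the job is handed in: The lid of the box with the ring is shut (joint below 0.06 rad, about 3 mm at the lip), the box is upright, at rest and within 30 mm of where it stood, the ring lies inside it; the empty boxes, their lids, the flux jar and the glue bottle are within 10 mm of where they were, jar and bottle upright (value of joint full_box_lid below 0.06 rad and linear speed of full_box below 0.01 m/s and distance of full_box from where it was at the start of the episode below 0.03 m and angle between full_box's own z axis and vertical below 0.05 rad and x of ring in the frame of full_box between -0.022 and 0.022 m and y of ring in the frame of full_box between -0.022 and 0.022 m and z of ring in the frame of full_box between 0.008 and 0.03 m and distance of each of empty_box_1_lip, empty_box_2_lip, empty_box_1, empty_box_2, flux_jar, glue_bottle from where it was at the start of the episode below 0.01 m and angle between each of flux_jar, glue_bottle's own z axis and vertical below 0.1 rad); the robot touches nothing.
It fails at once if the box with the ring is lifted off the bench or carried away, or the ring is taken out of it (distance between ring and full_box above 0.045 m or height (world z) of full_box above 0.012 m or distance of full_box from where it was at the start of the episode above 0.04 m).
It fails at once if the box or its lid is pushed with the arm or the body of the gripper instead of the fingers (contact force between the arm and full_box above 1 N).
It fails at once if the box is pushed hard (more than 25 N) (contact force between the fingers and full_box above 25 N).
It fails at once if an empty box or its lid is moved (not (distance of empty_box_1_lip from where it was at the start of the episode below 0.01 m) or not (distance of empty_box_2_lip from where it was at the start of the episode below 0.01 m) or not (distance of empty_box_1 from where it was at the start of the episode below 0.01 m) or not (distance of empty_box_2 from where it was at the start of the episode below 0.01 m)).
It fails at once if the flux jar or glue bottle is shifted or tipped (not (distance of flux_jar from where it was at the start of the episode below 0.01 m) or not (distance of glue_bottle from where it was at the start of the episode below 0.01 m) or not (angle between flux_jar's own z axis and vertical below 0.1 rad) or not (angle between glue_bottle's own z axis and vertical below 0.1 rad)).
It also fails if it takes over 29 s, if anything falls off the work surface, if the arm or the gripper's body presses on something with over 40 N, if the wrist force passes 120 N, or if a joint passes its speed limit or range.

## Robot

A 6-joint arm with a two-finger parallel gripper is mounted at the origin on a cart in front of the work surface, level with it; the furniture and walls round the work are solid. World frame = base frame: x ahead of the robot, y to its left, z up, the work surface at z = 0. Lengths are in mm, angles in degrees, forces in N, time in s.
With the tool pointing down it reaches from about 300 to 850 mm from the base axis. Payload 4.2 kg.
Tool frame: the origin (TCP) lies at the very end of the fingers, on their centre line; the grasp point (between the pads) lies 19 mm behind it; z points along the fingers, y is the line along which they close (so a half turn about z gives the same grasp; the last joint's range is limited). The gripper opens to 91 mm and grips with 3 to 60 N. Pads are 32 mm wide; open, the fingers measure 118 mm over their backs; the gripper's body (76 mm by 178 mm) begins 60 mm behind the grasp point.
Start: joints at [-70.932, 18.312, 89.639, -0, 72.044, -1.146], TCP at [198.683, -539.603, 180.476] pointing down, gripper open.
Joint ranges: [-177.97, 177.97], [-48.28, 115.42], [12.27, 149.76], [-77.06, 257.06], [2.81, 150.46], [-146.56, 146.56]. Speed limits (degrees/s): [147.25, 147.25, 180, 180, 180, 180].

## Interface

Orientations are given as [roll, pitch, yaw] about the fixed x, y, z axes, in that order (R = Rz(yaw) Ry(pitch) Rx(roll)).
In Python, from workcell import * gives the robot as it stands.
- The arm moves only by the tool move_arm, never from a script. Its argument "motion" is a list of rows, each a list of 3 entries, a list of its own where there are three numbers: the finger opening in mm, from 0 to 91.2, then the shift along the world's x, y, z in units of 25 mm (1.0 is 25 mm), then the turn, a rotation vector about the world's x, y, z in units of 4 degrees (1.0 is 4 degrees). In form: [[grip, [x, y, z], [ax, ay, az]], ...]. A call has 1 to 20 rows; each row shifts and turns the commanded pose from where the row before left it; what a row does not reach is not made up. A row lasts 1/12 s, in which the tool goes at most 41.7 mm and 7.16 degrees, less where a joint would pass 70% of its speed; a pose out of reach is approached as far as the arm can. A call with a number of a shift or a turn outside -1 to 1 is refused whole. A call with a gripper value outside its range is refused whole. The fingers move at their own pace and stop on an object; "grip_force" is the grip in N (left out, the last holds). Time passes only in rows, so rows that do not move let the fingers close. It gives the time, the measured TCP pose, the force, the opening and the grip force at its end, in the units of the state.
- state(): the state, without advancing time (a new reading comes with each control period).
- grab_frame(name): name is "scene" or "top"; returns the picture (400x640x3 uint8, blue, green, red); there is no depth.
- camera_info(name): a dict with "fx", "fy", "cx", "cy" (pixels), "rvec" (rotation vector, rad) and "tvec" (3), from world to camera coordinates, as OpenCV has them. Camera axes: x right, y down, z forward; pixel columns grow to the right and rows downward; lengths in mm; the calibration is good to about 2 mm. A picture is of the moment at which its call begins. camera_info takes no time and is no camera call.
- job_done(): hands the job in; it is judged then, once.
The state is a dict: "time_s": time; "qpos": joint angles; "qvel": joint speeds; "effort": joint torques, N m; "ee_pos": TCP position; "ee_rot": TCP orientation; "force": force on the tool from outside, world axes, zero at the start; "torque": the same for the moment, N m; "gripper_width": finger opening in mm; "gripper_force": force on a finger pad.
Only numpy, scipy, OpenCV 4.12 (cv2) and the standard library are available. Lean on these libraries where they do the work, as an engineer would, in place of code of your own. Each camera call takes 0.05 s, during which the arm holds its last target. There are 200 camera calls.

## Working session

There is one attempt and no reset: what is moved stays moved. The work goes in short steps, Python scripts to look and compute and a tool call to move; the robot and the scene stay as the last step left them, time stands still between calls to the robot, and variables do not carry over. Pictures are saved under pics/ and viewed, at most 10 in all, crops included, and the job is handed in when it is done.

Besides the shell and the picture viewer there is one more tool, called after "Request:" as a command line: name --argument value ..., lists and objects as JSON in quotes. move_arm: Moves the arm, as the interface text tells. Shifts and turns lie within -1 to 1; 1 stands for 25 mm of shift or 4 degrees of turn. Its arguments: {"type":"object","properties":{"motion":{"type":"array","items":{"type":"array"}},"grip_force":{"type":"number"}},"required":["motion"]}

```bash
mkdir -p pics; cat > h.py <<'E'
from workcell import *
import cv2, numpy as np
def cam(n):
    c=camera_info(n);K=np.array([[c['fx'],0,c['cx']],[0,c['fy'],c['cy']],[0,0,1.]])
    return K,np.array(c['rvec'],float).ravel(),np.array(c['tvec'],float).ravel()
def ray(n,u,v,z):
    K,r,t=cam(n);R=cv2.Rodrigues(r)[0];C=-R.T@t
    d=R.T@np.linalg.inv(K)@[u,v,1];return C+d*(z-C[2])/d[2]
def proj(n,P):
    K,r,t=cam(n);return cv2.projectPoints(np.array(P,float).reshape(-1,1,3),r,t,K,None)[0].reshape(-1,2)
E
python3 - <<'E'
from h import *
for n in ("scene","top"):
    cv2.imwrite(f"pics/{n}0.png",grab_frame(n))
    K,r,t=cam(n);R=cv2.Rodrigues(r)[0];print(n,-R.T@t,R[2],K[0,0])
E
```

```text
scene [ 782.35310371 -485.28789949  795.01669533] [-0.34880494  0.32587377 -0.87871577] 446.4418336030823
top [ 298.51512824 -188.70193312  883.78813727] [ 0.19579162 -0.01613352 -0.9805128 ] 445.45055905639623
```

View pics/scene0.png

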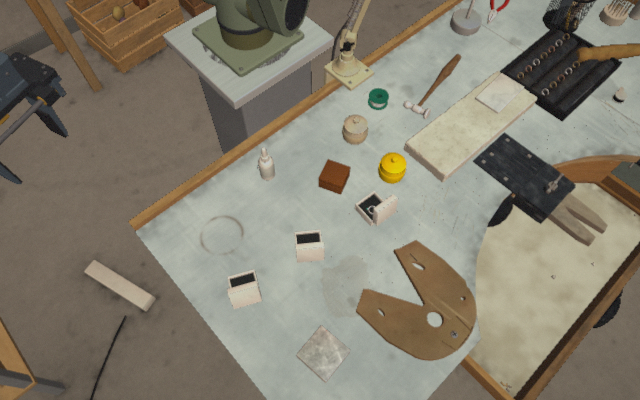

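View pics/top0.png

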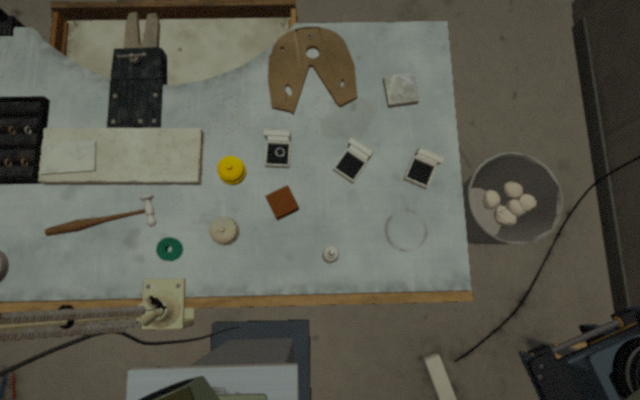

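The top view shows three white open boxes at px (278,152), (352,160) and (423,167), plus a brown box at (283,202) that isn't meant. A ring is visible only in the left box, at (279,152). The flux jar is at (223,230), its yellow look-alike at (231,169), and the glue bottle at (330,254). I'll check the choice in a close crop and measure the left box.

```bash
python3 - <<'E'
from h import *
a=grab_frame("top");b=grab_frame("scene")
A=cv2.resize(a[110:200,250:450],None,fx=4,fy=4,interpolation=cv2.INTER_CUBIC)
B=cv2.resize(b[170:240,340:440],None,fx=4,fy=4,interpolation=cv2.INTER_CUBIC)
C=np.zeros((360+280,800,3),np.uint8);C[:360]=A;C[360:,:400]=B
cv2.imwrite("pics/crop.png",C[:600])
# dark padded floors
g=a.max(2);m=(g<70).astype(np.uint8);m[:, :255]=0;m[:,450:]=0;m[:130]=0;m[190:]=0
m=cv2.morphologyEx(m,cv2.MORPH_CLOSE,np.ones((9,9),np.uint8))
cs,_=cv2.findContours(m,0,2)
for c in cs:
    if cv2.contourArea(c)<100: continue
    r=cv2.minAreaRect(c);p=cv2.boxPoints(r)
    print("floor",np.round(r[0]),[np.round(ray("top",*q,17)[:2]) .tolist() for q in p],"ctr",np.round(ray("top",*r[0],17)))
for n,u,v,z in(("yellow",231,169,60),("brown",283,202,30),("flux",223,230,60),("glue",330,254,94)): print(n,np.round(ray("top",u,v,z)))
E
```

```text
floor [420. 171.] [[506.0, -386.0], [542.0, -403.0], [526.0, -440.0], [489.0, -423.0]] ctr [ 515. -413.   17.]
floor [350. 165.] [[527.0, -244.0], [561.0, -267.0], [537.0, -300.0], [504.0, -277.0]] ctr [ 532. -272.   17.]
floor [277. 154.] [[579.0, -106.0], [578.0, -146.0], [538.0, -146.0], [539.0, -106.0]] ctr [ 558. -126.   17.]
yellow [517. -41.  60.]
brown [ 456. -138.   30.]
flux [400. -28.  60.]
glue [ 349. -224.   94.]
```

View pics/crop.png

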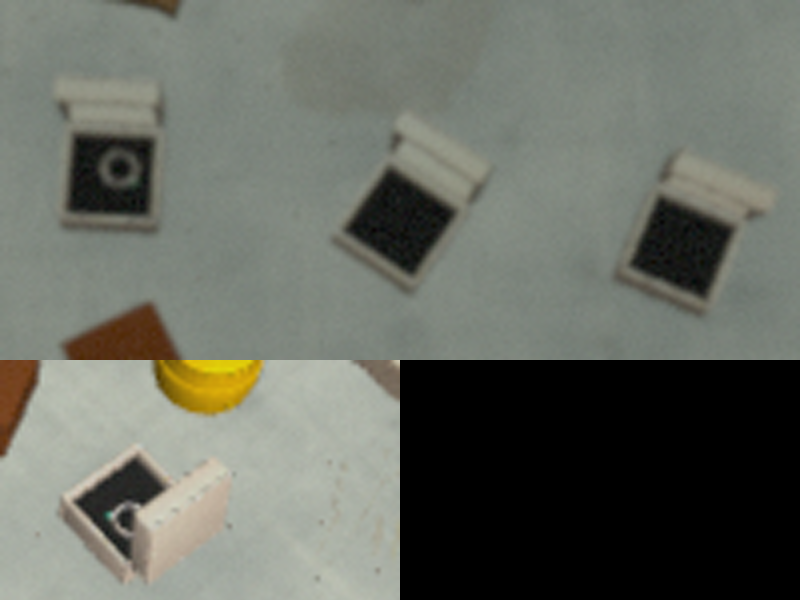

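The crop confirms it: the ring, with its green stone, lies in the left box only. That box's centre measures about (558,-126) with yaw near 0, and its floor patch is 40 mm across against 44 expected. The hinge is then at x≈583. I'll go high, behind the lid, with the fingers closed.

```bash
python3 - <<'E'
from h import *
s=state();print(s['ee_pos'],s['ee_rot'],s['time_s'],s['force'])
for u,v in((264,129.5),(290,129.5),(264,136),(290,136)):print("lid top",np.round(ray("top",u,v,71)))
print("board",np.round(ray("top",282,110,15)),np.round(ray("top",345,103,15)))
E
```

```text
[ 198.56868601 -539.27959751  179.93716396] [-1.79938846e+02 -6.18015289e-04  2.02155055e+01] 0.2 [-0.82263864 -0.73604654 -0.59828774]
lid top [ 590. -105.   71.]
lid top [ 589. -155.   71.]
lid top [ 577. -105.   71.]
lid top [ 576. -155.   71.]
board [ 652. -137.   15.] [ 665. -268.   15.]
```

Request:
move_arm --motion '[[0,[0.6,0.6,0],[0,0,0]],[0,[1,0.9,0],[0,0,0]],[0,[1,0.9,0],[0,0,0]],[0,[1,0.9,0],[0,0,0]],[0,[1,0.9,0],[0,0,0]],[0,[1,0.9,0],[0,0,0]],[0,[1,0.9,0],[0,0,0]],[0,[1,0.9,0],[0,0,0]],[0,[1,0.9,0],[0,0,0]],[0,[1,0.9,0],[0,0,0]]]' --grip_force 20

```text
time_s: 1.03
ee_pos: [439.6, -320.7, 180.4]
ee_rot: [-180.0, 0.0, 20.2]
force: [0.5, -0.9, -0.5]
gripper_width: 27.7
gripper_force: 0.0
```

Request:
move_arm --motion '[[0,[0.83,0.86,0],[0,0,-0.5]],[0,[0.83,0.86,0],[0,0,-0.5]],[0,[0.83,0.86,0],[0,0,-0.5]],[0,[0.83,0.86,0],[0,0,-0.5]],[0,[0.83,0.86,0],[0,0,-0.5]],[0,[0.83,0.86,0],[0,0,-0.5]],[0,[0.83,0.86,0],[0,0,-0.5]],[0,[0.83,0.86,0],[0,0,-0.5]],[0,[0.83,0.86,0],[0,0,-0.5]],[0,[0,0,-0.8],[0,0,-0.5]],[0,[0,0,-0.8],[0,0,0]],[0,[0,0,-0.8],[0,0,0]],[0,[0,0,-0.8],[0,0,0]],[0,[0,0,-0.8],[0,0,0]],[0,[0,0,0],[0,0,0]],[0,[0,0,0],[0,0,0]]]'

```text
time_s: 2.37
ee_pos: [624.7, -128.4, 79.5]
ee_rot: [-180.0, 0.2, 0.2]
force: [0.1, 0.2, -0.1]
gripper_width: 0.5
gripper_force: 0.0
```

```bash
python3 - <<'E'
from h import *
b=grab_frame("scene")
cv2.imwrite("pics/near1.png",cv2.resize(b[110:260,300:500],None,fx=4,fy=4,interpolation=cv2.INTER_CUBIC))
s=state();print(s['ee_pos'],s['ee_rot'],s['force'],s['gripper_width'])
E
```

```text
[ 625.81096375 -128.69494494   80.92774295] [ 1.79990334e+02 -2.21393380e-02  2.10458914e-01] [ 0.36943155 -0.23168133  0.03607892] 0.9366281720209204
```

View pics/near1.png

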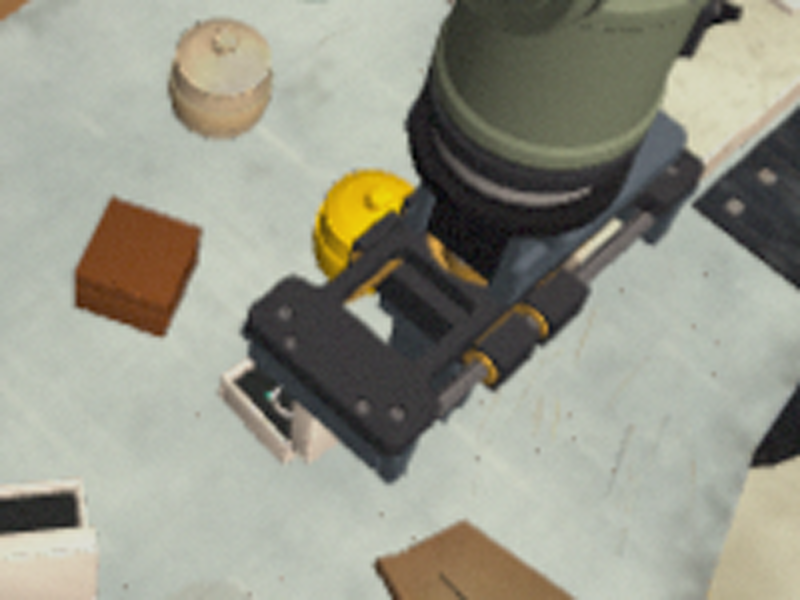

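The gripper hangs behind the lid (crop px ~(370,400)) and the box at (265,400) is undisturbed. I'll lower it to z 60 and sweep slowly toward the robot.

Request:
move_arm --motion '[[0,[0,0,-0.4],[0,0,0]],[0,[0,0,-0.4],[0,0,0]],[0,[-0.2,0,0],[0,0,0]],[0,[-0.2,0,0],[0,0,0]],[0,[-0.12,0,0],[0,0,0]],[0,[-0.12,0,0],[0,0,0]],[0,[-0.12,0,0],[0,0,0]],[0,[-0.12,0,0],[0,0,0]],[0,[-0.12,0,0],[0,0,0]],[0,[-0.12,0,0],[0,0,0]],[0,[-0.12,0,0],[0,0,0]],[0,[-0.12,0,0],[0,0,0]]]'

```text
time_s: 3.42
ee_pos: [591.2, -128.6, 60.5]
ee_rot: [180.0, -0.0, 0.2]
force: [-0.2, -0.5, -1.2]
gripper_width: 0.5
gripper_force: 0.0
```

Request:
move_arm --motion '[[0,[-0.12,0,0],[0,0,0]],[0,[-0.12,0,0],[0,0,0]],[0,[-0.12,0,0],[0,0,0]],[0,[-0.12,0,0],[0,0,0]],[0,[-0.12,0,0],[0,0,0]],[0,[-0.12,0,0],[0,0,0]],[0,[-0.12,0,0],[0,0,0]],[0,[0,0,0],[0,0,0]]]'

```text
time_s: 4.08
ee_pos: [569.7, -128.5, 60.5]
ee_rot: [-180.0, 0.0, 0.2]
force: [0.4, 0.3, -0.2]
gripper_width: 0.1
gripper_force: 0.0
```

```bash
python3 - <<'E'
from h import *
b=grab_frame("scene");t=grab_frame("top")
C=np.hstack([cv2.resize(b[150:260,320:420],None,fx=4,fy=4),cv2.resize(t[105:215,230:330],None,fx=4,fy=4)])
cv2.imwrite("pics/near2.png",C)
s=state();print(s['ee_pos'],s['force'])
E
```

```text
[ 570.45707257 -128.60672282   60.56538486] [0.50313956 0.36917486 0.09944566]
```

View pics/near2.png

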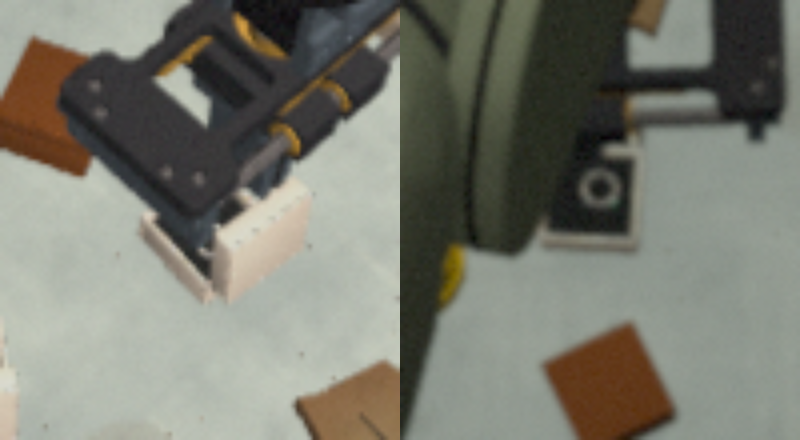

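The picture is odd: the lid still looks upright at left-crop px (265,240), with the finger on its robot side. I'll check the projection before going on.

```bash
python3 - <<'E'
from h import *
p=state()['ee_pos']
for n,o in(("scene",(320,150,0)),("top",(230,105,400))):
    f=lambda P:np.round((proj(n,P)-o[:2])*4+[o[2],0]).tolist()
    print(n,"tcp",f([p]),"boxbottom",f([[533,-101,20],[533,-151,20],[583,-151,20],[583,-101,20]]),"hinge z34 rear",f([[596,-151,21],[596,-101,21]]),"up z72",f([[590,-151,71],[590,-101,71]]))
E
```

```text
scene tcp [[237.0, 199.0]] boxbottom [[211.0, 156.0], [140.0, 216.0], [213.0, 284.0], [284.0, 222.0]] hinge z34 rear [[233.0, 301.0], [304.0, 239.0]] up z72 [[237.0, 246.0], [312.0, 181.0]]
top tcp [[587.0, 144.0]] boxbottom [[538.0, 242.0], [638.0, 240.0], [637.0, 145.0], [538.0, 146.0]] hinge z34 rear [[636.0, 119.0], [538.0, 121.0]] up z72 [[631.0, 97.0], [527.0, 99.0]]
```

```bash
python3 - <<'E'
from h import *
b=grab_frame("scene");t=grab_frame("top")
C=np.hstack([cv2.resize(b[180:235,350:400],None,fx=8,fy=8,interpolation=cv2.INTER_CUBIC),cv2.resize(t[115:170,250:300],None,fx=8,fy=8,interpolation=cv2.INTER_CUBIC)])
C=cv2.convertScaleAbs(C,alpha=1.6,beta=20)
cv2.imwrite("pics/near3.png",C)
E
```

```text
(no output)
```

View pics/near3.png

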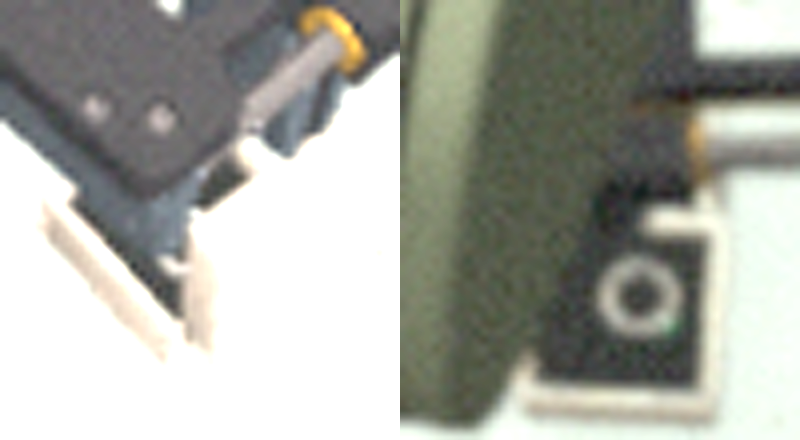

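```bash
python3 - <<'E'
from h import *
H=583
for a in (.6,.9,1.2,1.5,1.75):
    s,c=np.sin(a),np.cos(a)
    L=lambda d,h,y:[H-d*c+h*s,y,21+d*s+h*c]
    P=[L(0,13,-151),L(0,13,-101),L(50,13,-101),L(50,13,-151),L(50,0,-101),L(50,0,-151)]
    print(a,((proj("scene",P)-[350,180])*8).round().tolist())
p=np.array(state()['ee_pos'])
F=[p+[dx,dy,dz] for dz in(0,40) for dx in(-16,16) for dy in(-13,13)]
print(((proj("scene",F)-[350,180])*8).round().tolist())
E
```

```text
0.6 [[214.0, 327.0], [357.0, 201.0], [249.0, 33.0], [101.0, 157.0], [221.0, 36.0], [75.0, 158.0]]
0.9 [[221.0, 340.0], [364.0, 214.0], [294.0, 51.0], [145.0, 177.0], [258.0, 40.0], [110.0, 165.0]]
1.2 [[225.0, 351.0], [368.0, 226.0], [343.0, 83.0], [193.0, 211.0], [302.0, 60.0], [153.0, 186.0]]
1.5 [[226.0, 361.0], [368.0, 235.0], [391.0, 127.0], [242.0, 257.0], [350.0, 93.0], [200.0, 221.0]]
1.75 [[223.0, 366.0], [365.0, 241.0], [428.0, 170.0], [279.0, 300.0], [389.0, 129.0], [239.0, 258.0]]
[[147.0, 148.0], [224.0, 83.0], [245.0, 238.0], [322.0, 171.0], [165.0, 62.0], [246.0, -4.0], [269.0, 155.0], [349.0, 87.0]]
```

```bash
python3 - <<'E'
from h import *
b=grab_frame("scene")
cv2.imwrite("pics/near4.png",cv2.convertScaleAbs(cv2.resize(b[180:235,350:410],None,fx=10,fy=10,interpolation=cv2.INTER_CUBIC),alpha=1.1))
E
```

```text
(no output)
```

View pics/near4.png

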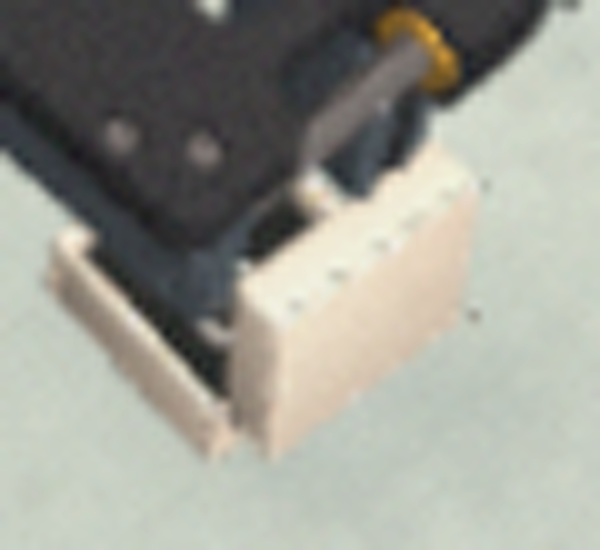

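The lid is still upright (~1.5 rad). Two blue finger-like parts, at crop px (200,280) and (370,150), seem to straddle it, so the fingers may not really be closed even though the state reads ~0 mm. I'll back out along the same path and look at the fingers.

Request:
move_arm --motion '[[0,[0.4,0,0],[0,0,0]],[0,[0.4,0,0],[0,0,0]],[0,[0.4,0,0],[0,0,0]],[0,[0.4,0,0],[0,0,0]],[0,[0.4,0,0],[0,0,0]],[0,[0.24,0,0],[0,0,0]],[0,[0,0,1],[0,0,0]],[0,[0,0,1],[0,0,0]],[0,[0,0,1],[0,0,0]],[0,[0,0,1],[0,0,0]],[0,[0,-0.5,1],[0,0,0]],[0,[0,0,0],[0,0,0]]]'

```text
time_s: 5.33
ee_pos: [630.0, -143.3, 191.4]
ee_rot: [179.8, -0.6, 0.2]
force: [0.8, 0.8, 0.9]
gripper_width: 0.5
gripper_force: 0.0
```

```bash
python3 - <<'E'
from h import *
b=grab_frame("scene")
s=state();print(s['ee_pos'],s['force'],s['gripper_width'],s['time_s'])
p=np.array(s['ee_pos']);print(proj("scene",[p,p+[0,45,0],p-[0,45,0]]).round())
for z in(60,80):print(z,ray("scene",370,208,z).round(),ray("scene",387,195,z).round())
cv2.imwrite("pics/near5.png",cv2.convertScaleAbs(cv2.resize(b[60:260,300:500],None,fx=3,fy=3,interpolation=cv2.INTER_CUBIC),alpha=1.4))
E
```

```text
[ 628.69834442 -142.26489604  188.65936011] [ 0.1588908  -0.10906452  0.40152967] 0.34521663848304557 5.3833
[[411. 190.]
 [429. 174.]
 [391. 208.]]
60 [ 571. -153.   60.] [ 573. -110.   60.]
80 [ 576. -162.   80.] [ 579. -120.   80.]
```

View pics/near5.png

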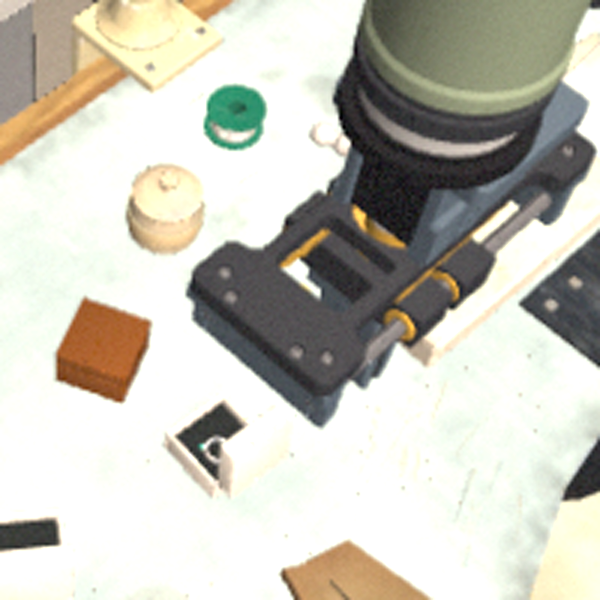

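The carriages with orange rings, at px (405,325) and (450,285), sit together, so the fingers are closed. The box is untouched. But the tip is seen near (375,385), higher than the reported TCP would project, so the real fingertips seem to sit higher and passed over the lid. I'll measure that by touching clear bench at about (655,-40).

Request:
move_arm --motion '[[0,[0.2,0.6,0],[0,0,0]],[0,[0.2,0.8,0],[0,0,0]],[0,[0.2,0.8,0],[0,0,0]],[0,[0.2,0.8,0],[0,0,0]],[0,[0.2,0.6,0],[0,0,0]],[0,[0.2,0.4,-0.4],[0,0,0]],[0,[0,0,-1],[0,0,0]],[0,[0,0,-1],[0,0,0]],[0,[0,0,-1],[0,0,0]],[0,[0,0,-1],[0,0,0]],[0,[0,0,-0.8],[0,0,0]],[0,[0,0,-0.4],[0,0,0]],[0,[0,0,-0.4],[0,0,0]],[0,[0,0,0],[0,0,0]],[0,[0,0,0],[0,0,0]]]'

```text
time_s: 6.63
ee_pos: [656.7, -41.0, 35.5]
ee_rot: [180.0, -0.0, 0.2]
force: [0.9, -0.6, 0.1]
gripper_width: 0.5
gripper_force: 0.0
```

```bash
python3 - <<'E'
from h import *
b=grab_frame("scene");t=grab_frame("top")
s=state();print(s['ee_pos'],s['ee_rot'],s['force'],s['gripper_width'],s['time_s'])
p=np.array(s['ee_pos']);q=proj("scene",[p,p+[16,-13,0],p+[16,13,0]]);print(q.round())
x0,y0=q[0].astype(int)-[50,40]
print(x0,y0)
cv2.imwrite("pics/near6.png",cv2.convertScaleAbs(cv2.resize(b[y0:y0+75,x0:x0+100],None,fx=8,fy=8,interpolation=cv2.INTER_CUBIC),alpha=1.4))
E
```

```text
[657.51991995 -41.17616545  36.77363524] [ 1.79981938e+02 -1.48019157e-01  2.11064521e-01] [-0.12155744 -0.10709471 -0.20467922] 0.7273136000574643 6.7333
[[442. 208.]
 [444. 218.]
 [453. 210.]]
392 168
```

View pics/near6.png

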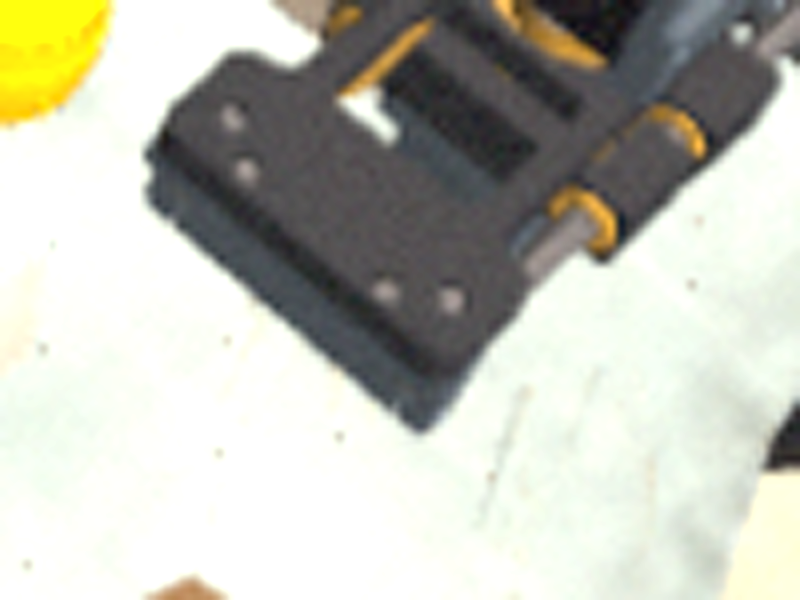

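The fingertip is hidden behind the gripper plate, at crop px (400,320). I'll feel for the bench instead.

Request:
move_arm --motion '[[0,[0,0,-0.4],[0,0,0]],[0,[0,0,-0.4],[0,0,0]],[0,[0,0,-0.16],[0,0,0]],[0,[0,0,0],[0,0,0]]]'

```text
time_s: 7.07
ee_pos: [655.1, -41.0, 9.7]
ee_rot: [-180.0, 0.2, 0.2]
force: [-0.6, 0.0, -0.1]
gripper_width: 0.5
gripper_force: 0.0
```

Request:
move_arm --motion '[[0,[0,0,-0.12],[0,0,0]],[0,[0,0,-0.12],[0,0,0]],[0,[0,0,-0.08],[0,0,0]],[0,[0,0,0],[0,0,0]]]'

```text
time_s: 7.4
ee_pos: [656.2, -41.1, 3.0]
ee_rot: [180.0, 0.0, 0.2]
force: [0.3, -0.2, 1.1]
gripper_width: 0.3
gripper_force: 0.0
```

Request:
move_arm --motion '[[0,[0,0,-0.08],[0,0,0]],[0,[0,0,-0.08],[0,0,0]],[0,[0,0,0],[0,0,0]]]'

```text
time_s: 7.65
ee_pos: [656.2, -41.1, -0.9]
ee_rot: [180.0, 0.0, 0.2]
force: [0.3, -0.5, -0.1]
gripper_width: 0.2
gripper_force: 0.0
```

Request:
move_arm --motion '[[0,[0,0,-0.08],[0,0,0]],[0,[0,0,-0.08],[0,0,0]],[0,[0,0,0],[0,0,0]]]'

```text
time_s: 7.9
ee_pos: [656.1, -41.1, -5.0]
ee_rot: [180.0, 0.0, 0.2]
force: [0.0, -0.1, 0.3]
gripper_width: 0.4
gripper_force: 0.0
```

Request:
move_arm --motion '[[0,[0,0,-0.08],[0,0,0]],[0,[0,0,-0.08],[0,0,0]],[0,[0,0,0],[0,0,0]]]'

```text
time_s: 8.15
ee_pos: [656.1, -41.1, -9.0]
ee_rot: [180.0, 0.0, 0.2]
force: [0.1, 0.2, 0.9]
gripper_width: 0.4
gripper_force: 0.0
```

Request:
move_arm --motion '[[0,[0,0,-0.08],[0,0,0]],[0,[0,0,-0.08],[0,0,0]],[0,[0,0,0],[0,0,0]]]'

```text
time_s: 8.4
ee_pos: [656.1, -41.1, -13.0]
ee_rot: [180.0, 0.0, 0.2]
force: [-0.2, 0.8, -0.3]
gripper_width: 0.7
gripper_force: 0.0
```

Request:
move_arm --motion '[[0,[0,0,-0.08],[0,0,0]],[0,[0,0,-0.08],[0,0,0]],[0,[0,0,0],[0,0,0]]]'

```text
time_s: 8.65
ee_pos: [656.1, -41.1, -17.0]
ee_rot: [-180.0, 0.0, 0.2]
force: [-0.7, 0.9, 0.2]
gripper_width: 0.2
gripper_force: 0.0
```

Request:
move_arm --motion '[[0,[0,0,-0.08],[0,0,0]],[0,[0,0,-0.08],[0,0,0]],[0,[0,0,0],[0,0,0]]]'

```text
time_s: 8.9
ee_pos: [656.1, -41.1, -21.0]
ee_rot: [180.0, 0.0, 0.2]
force: [0.2, -0.1, -0.4]
gripper_width: 0.4
gripper_force: 0.0
```

Request:
move_arm --motion '[[0,[0,0,-0.08],[0,0,0]],[0,[0,0,-0.08],[0,0,0]],[0,[0,0,0],[0,0,0]]]'

```text
time_s: 9.15
ee_pos: [656.1, -41.1, -25.0]
ee_rot: [180.0, 0.0, 0.2]
force: [-0.7, 0.5, -0.2]
gripper_width: 0.3
gripper_force: 0.0
```

Request:
move_arm --motion '[[0,[0,0,-0.08],[0,0,0]],[0,[0,0,-0.08],[0,0,0]],[0,[0,0,0],[0,0,0]]]'

```text
time_s: 9.4
ee_pos: [656.1, -41.1, -29.0]
ee_rot: [180.0, 0.0, 0.2]
force: [-0.0, 0.4, 0.3]
gripper_width: 0.2
gripper_force: 0.0
```

Request:
move_arm --motion '[[0,[0,0,-0.08],[0,0,0]],[0,[0,0,-0.08],[0,0,0]],[0,[0,0,0],[0,0,0]]]'

```text
time_s: 9.65
ee_pos: [656.1, -41.1, -33.0]
ee_rot: [180.0, 0.0, 0.2]
force: [-0.2, -0.3, -0.4]
gripper_width: 0.4
gripper_force: 0.0
```

Request:
move_arm --motion '[[0,[0,0,-0.08],[0,0,0]],[0,[0,0,-0.08],[0,0,0]],[0,[0,0,0],[0,0,0]]]'

```text
time_s: 9.9
ee_pos: [656.4, -41.1, -33.2]
ee_rot: [180.0, -0.0, 0.2]
force: [-5.9, 0.5, 15.7]
gripper_width: 0.5
gripper_force: 8.6
```

Contact comes at a reported z of about -33, so the real tip is 33 mm above the reading; x and y agree with the pictures. I'll redo the approach with reported = true − 33.

Request:
move_arm --motion '[[0,[0,0,1],[0,0,0]],[0,[0,0,1],[0,0,0]],[0,[0,0,1],[0,0,0]],[0,[0,0,1],[0,0,0]],[0,[0,0,1],[0,0,0]],[0,[-0.31,-0.87,0],[0,0,0]],[0,[-0.31,-0.87,0],[0,0,0]],[0,[-0.31,-0.87,0],[0,0,0]],[0,[-0.31,-0.87,0],[0,0,0]],[0,[0,0,0],[0,0,0]],[0,[0,0,-0.8],[0,0,0]],[0,[0,0,-0.8],[0,0,0]],[0,[0,0,-0.5],[0,0,0]],[0,[0,0,-0.34],[0,0,0]],[0,[0,0,0],[0,0,0]]]'

```text
time_s: 11.15
ee_pos: [624.2, -127.4, 25.4]
ee_rot: [-179.9, 0.2, 0.2]
force: [-1.2, 1.6, -1.0]
gripper_width: 0.2
gripper_force: 0.0
```

Request:
move_arm --motion '[[0,[-0.2,0,0],[0,0,0]],[0,[-0.2,0,0],[0,0,0]],[0,[-0.12,0,0],[0,0,0]],[0,[-0.12,0,0],[0,0,0]],[0,[-0.12,0,0],[0,0,0]],[0,[-0.12,0,0],[0,0,0]],[0,[-0.12,0,0],[0,0,0]],[0,[-0.12,0,0],[0,0,0]],[0,[-0.12,0,0],[0,0,0]],[0,[0,0,0],[0,0,0]]]'

```text
time_s: 11.98
ee_pos: [593.3, -128.0, 27.3]
ee_rot: [-180.0, 0.1, 0.2]
force: [-0.2, 0.4, 1.6]
gripper_width: 0.6
gripper_force: 0.4
```

```bash
python3 - <<'E'
from h import *
b=grab_frame("scene");t=grab_frame("top")
s=state();print(s['ee_pos'],s['force'],s['time_s'])
C=np.hstack([cv2.resize(b[170:240,340:410],None,fx=5,fy=5,interpolation=cv2.INTER_CUBIC),cv2.resize(t[110:180,245:315],None,fx=5,fy=5,interpolation=cv2.INTER_CUBIC)])
cv2.imwrite("pics/near7.png",C)
# lid whiteness check: bright pixels at upright-lid outer face centre
P=proj("scene",[[596,-145,45],[596,-107,45]]);print(P.round(),[b[int(v),int(u)].tolist() for u,v in P])
E
```

```text
[ 593.60533948 -128.19168388   27.1394279 ] [ 0.43649465 -0.05370123  1.53694549] 12.0833
[[382. 218.]
 [396. 206.]] [[58, 58, 58], [77, 77, 82]]
```

The force (1.6 N up, 0.4 N on the pads) shows that the fingers now touch the lid. I'll continue.

Request:
move_arm --motion '[[0,[-0.12,0,0],[0,0,0]],[0,[-0.12,0,0],[0,0,0]],[0,[-0.12,0,0],[0,0,0]],[0,[-0.12,0,0],[0,0,0]],[0,[-0.12,0,0],[0,0,0]],[0,[-0.12,0,0],[0,0,0]],[0,[-0.12,0,0],[0,0,0]],[0,[-0.12,0,0],[0,0,0]],[0,[0,0,0],[0,0,0]]]'

```text
time_s: 12.83
ee_pos: [569.3, -128.0, 27.4]
ee_rot: [-180.0, 0.1, 0.2]
force: [1.0, -0.6, -0.6]
gripper_width: 0.2
gripper_force: 0.1
```

```bash
python3 - <<'E'
from h import *
b=grab_frame("scene");t=grab_frame("top")
s=state();print(s['ee_pos'],s['force'],s['gripper_force'],s['time_s'])
C=np.hstack([cv2.resize(b[170:250,340:410],None,fx=5,fy=5,interpolation=cv2.INTER_CUBIC),cv2.resize(t[110:190,245:315],None,fx=5,fy=5,interpolation=cv2.INTER_CUBIC)])
cv2.imwrite("pics/near7.png",C)
# front wall (top cam) and ring still where they were; dark floor area
print("dark floor px",int((t[140:170,262:295].max(2)<60).sum()))
E
```

```text
[ 569.87093447 -128.07683369   27.38257619] [ 0.65508319  0.06049771 -0.07432055] 0.0001232175758758558 12.9333
dark floor px 455
```

View pics/near7.png

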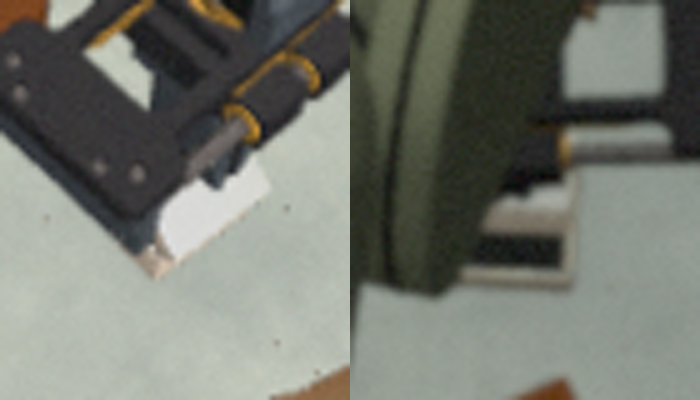

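The lid now leans forward over the box (white outer face, left crop px (215,215)), with its lip over the box in the right crop at (525,220). The box hasn't moved. Next I go over the top and press down.

Request:
move_arm --motion '[[0,[0,0,0.5],[0,0,0]],[0,[0,0,0.5],[0,0,0]],[0,[-0.5,0,0],[0,0,0]],[0,[-0.5,0,0],[0,0,0]],[0,[0,0,0],[0,0,0]],[0,[0,0,-0.4],[0,0,0]],[0,[0,0,-0.2],[0,0,0]],[0,[0,0,-0.2],[0,0,0]],[0,[0,0,-0.12],[0,0,0]],[0,[0,0,-0.12],[0,0,0]],[0,[0,0,-0.12],[0,0,0]],[0,[0,0,-0.12],[0,0,0]],[0,[0,0,-0.12],[0,0,0]],[0,[0,0,-0.12],[0,0,0]],[0,[0,0,-0.12],[0,0,0]],[0,[0,0,0],[0,0,0]]]'

```text
time_s: 14.27
ee_pos: [545.4, -128.1, 10.7]
ee_rot: [-180.0, 0.0, 0.2]
force: [-0.6, -0.4, -0.6]
gripper_width: 0.4
gripper_force: 0.0
```

Request:
move_arm --motion '[[0,[0,0,-0.12],[0,0,0]],[0,[0,0,-0.12],[0,0,0]],[0,[0,0,-0.04],[0,0,0]],[0,[0,0,0],[0,0,0]]]'

```text
time_s: 14.6
ee_pos: [545.4, -128.1, 4.1]
ee_rot: [-180.0, 0.0, 0.2]
force: [0.6, -0.0, 0.9]
gripper_width: 0.6
gripper_force: 0.0
```

Request:
move_arm --motion '[[0,[0,0,-0.04],[0,0,0]],[0,[0,0,-0.04],[0,0,0]],[0,[0,0,-0.04],[0,0,0]],[0,[0,0,0],[0,0,0]]]'

```text
time_s: 14.93
ee_pos: [545.4, -128.1, 1.3]
ee_rot: [180.0, -0.0, 0.2]
force: [-0.1, -0.2, -0.2]
gripper_width: 0.2
gripper_force: 0.0
```

Request:
move_arm --motion '[[0,[0,0,-0.04],[0,0,0]],[0,[0,0,0],[0,0,0]]]'

```text
time_s: 15.1
ee_pos: [545.6, -128.1, 1.1]
ee_rot: [180.0, -0.0, 0.2]
force: [-1.2, -0.4, 4.7]
gripper_width: 0.4
gripper_force: 2.3
```

It meets firm contact at a true z of about 34, which is the shut height. I'll press 1 mm more, then withdraw and check.

Request:
move_arm --motion '[[0,[0,0,-0.04],[0,0,0]],[0,[0,0,0],[0,0,0]]]'

```text
time_s: 15.27
ee_pos: [545.6, -128.2, 1.0]
ee_rot: [180.0, -0.0, 0.2]
force: [-3.3, 0.5, 10.8]
gripper_width: 0.4
gripper_force: 5.1
```

Request:
move_arm --motion '[[0,[0,0,0.3],[0,0,0]],[0,[0,0,0.8],[0,0,0]],[0,[0,0,1],[0,0,0]],[0,[0,0,1],[0,0,0]],[0,[0,0,1],[0,0,0]],[0,[0,0,1],[0,0,0]],[0,[0,0,1],[0,0,0]],[0,[-0.6,-0.6,0.5],[0,0,0]],[0,[-1,-1,0],[0,0,0]],[0,[-1,-1,0],[0,0,0]],[0,[-1,-1,0],[0,0,0]],[0,[-1,-1,0],[0,0,0]],[0,[-1,-1,0],[0,0,0]],[0,[-1,-1,0],[0,0,0]],[0,[-0.3,-1,0],[0,0,0]],[0,[0,-1,0],[0,0,0]],[0,[0,-1,0],[0,0,0]],[0,[0,0,0],[0,0,0]],[0,[0,0,0],[0,0,0]]]'

```text
time_s: 16.85
ee_pos: [372.7, -368.9, 164.3]
ee_rot: [-180.0, -0.0, 0.1]
force: [-0.7, 0.4, 0.4]
gripper_width: 0.3
gripper_force: 0.0
```

```bash
python3 - <<'E'
from h import *
s=state();print(s['ee_pos'],s['force'],s['time_s'])
t=grab_frame("top");b=grab_frame("scene")
t0=cv2.imread("pics/top0.png");b0=cv2.imread("pics/scene0.png")
for n,i,box in(("top",t,(130,180,255,305)),("scene",b,(170,240,345,410))):
    y0,y1,x0,x1=box;h=cv2.cvtColor(i,cv2.COLOR_BGR2HSV)[y0:y1,x0:x1]
    c=i[y0:y1,x0:x1].astype(int);m=((c[...,2]-c[...,0]>8)&(c[...,2]>110)).astype(np.uint8) if n=="top" else ((c.min(2)>185)).astype(np.uint8)
    m=cv2.morphologyEx(m,cv2.MORPH_OPEN,np.ones((3,3),np.uint8))
    k=cv2.connectedComponentsWithStats(m)[2][1:];j=k[k[:,4].argmax()] if len(k) else None
    print(n,"white blob x,y,w,h,area",None if j is None else (j+[x0,y0,0,0,0]).tolist(),"dark",int((c.max(2)<60).sum()))
for n in("top","scene"):print(n,"predicted shut top",proj(n,[[533,-101,34],[533,-151,34],[583,-151,34],[583,-101,34]]).round().tolist())
for nm,(u,v,r) in {"e1":(352,160,22),"e2":(423,167,22),"jar":(223,230,18),"glue":(330,254,14)}.items():
    print(nm,cv2.absdiff(t,t0)[v-r:v+r,u-r:u+r].mean().round(1))
E
```

```text
[ 372.73446179 -368.87203304  164.33302408] [-0.65519462  0.35649659  0.41067251] 16.85
top white blob x,y,w,h,area [264, 139, 27, 25, 591] dark 0
scene white blob x,y,w,h,area [367, 206, 19, 12, 142] dark 0
top predicted shut top [[264.0, 164.0], [289.0, 163.0], [289.0, 139.0], [264.0, 139.0]]
scene predicted shut top [[373.0, 186.0], [355.0, 201.0], [374.0, 218.0], [392.0, 202.0]]
e1 7.6
e2 11.0
jar 7.9
glue 8.0
```

The top view's white blob (264–291, 139–164) matches the predicted shut lid, no dark floor shows, and the neighbours are unchanged. Handing in.

```bash
python3 -c "
from workcell import *
print(job_done())"
```

```text
the job is handed in; nothing more can be done
None
```

I closed the lid of the box with the ring, moved the hand away and handed the job in at about 17 s; the top view before hand-in matched a shut lid and the other objects looked unmoved, but no verdict came back.

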